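# Click the day wheel of the label station on to the pointer

## Robot

A 6-joint arm with a two-finger parallel gripper is mounted at the origin on a cart in front of the work surface, level with it; the furniture and walls round the work are solid. World frame = base frame: x ahead of the robot, y to its left, z up, the work surface at z = 0. Lengths are in m, angles in degrees, forces in N, time in s.
With the tool pointing down it reaches from about 0.25 to 0.725 m from the base axis. Payload 9.7 kg.
Tool frame: the origin (TCP) lies midway between the tips of the shut fingers; the grasp point (between the pads) lies 19 mm behind it; z points along the fingers, y is the line along which they close (so a half turn about z gives the same grasp; the last joint's range is limited). The gripper opens to 85 mm and grips with 20 to 120 N. Pads are 22 mm wide; open, the fingers measure 114 mm over their backs; the gripper's body (76 mm by 85 mm) begins 54 mm behind the grasp point. The pads swing forward as they close: fully open they stand 13 mm farther back than shut.
Start: joints at [-72.536, 4.979, 10.078, 95.1, 0, 90], TCP at [0.165, -0.525, 0.231] pointing down, gripper open.
Joint ranges: [-179.16, 179.16], [-48.56, 103.87], [-65.8, 70.77], [-126.05, 130.52], [-82.76, 87.17], [-180, 180]. Speed limits (degrees/s): [127.2, 127.2, 147.25, 180, 180, 180].

## Interface

Orientations are given as [roll, pitch, yaw] about the fixed x, y, z axes, in that order (R = Rz(yaw) Ry(pitch) Rx(roll)).
In Python, from workcell import bot gives the robot as it stands. The module is installed in compiled form; this text tells all that it offers.
- The arm moves only by the tool send_rows, never from a script. Its argument "moves" is one flat list of numbers, 7 for each row, row after row: the shift along the world's x, y, z normalised to -1 to 1, where 1 is 0.025 m, then the turn, a rotation vector about the world's x, y, z normalised to -1 to 1, where 1 is 0.15 rad, then the closure, from -1 (fully open) to 1 (shut), so that 0 is half open. A call has 1 to 8 rows; each row shifts and turns the commanded pose from where the row before left it; what a row does not reach is not made up. A row lasts 1/8 s, in which the tool goes at most 62.5 mm and 10.7 degrees, less where a joint would pass 70% of its speed; a pose out of reach is approached as far as the arm can. A call with a number of a shift or a turn outside -1 to 1 is refused whole. A call with a gripper value outside its range is refused whole. The fingers move at their own pace and stop on an object; "squeeze" is the grip in N (left out, the last holds). Time passes only in rows, so rows that do not move let the fingers close. It gives the time, the measured TCP pose, the force, the opening and the grip force at its end, in the units of the state.
- bot.get_obs(): the state, without advancing time (a new reading comes with each control period).
- bot.camera(name): name is "scene" or "top" or "wrist"; returns a dict with "color" (420x560x3 uint8, red, green, blue), "camera_matrix" (3x3 intrinsics, pixels), "R" (3x3) and "t" (3): a world point X has camera coordinates R X + t. Camera axes: x right, y down, z forward; pixel columns grow to the right and rows downward; lengths in m; the calibration is good to about 2 mm. The wrist camera is an equidistant fisheye: a pixel r from the principal point sees the ray r / f radians off the axis. A picture is of the moment at which its call begins. There is no depth.
- bot.job_done(): hands the job in; it is judged then, once.
Trained networks look in the newest picture that a camera, given by its name, has taken for a name from the list of things; names that differ only in an ending like _2 or _b are one class to them, and where a whole thing is asked for, a point or a joint stands for the part that bears it (a point fixed in the world has none). Each returns a list of dicts, best first, with "p" (0 to 1); they miss things now and then, are a little off and sometimes report something else, mostly with a low value. They report only what shows in the picture. A call takes as long as a camera call.
- bot.boxes_of(camera, query): "extent" ([left, top, right, bottom] in pixels, round what is visible of it).
- bot.trace(camera, query): "region" (420x560 bool, what is visible of it) and "extent" ([left, top, right, bottom] in pixels, round what is visible of it).
- bot.landmark_of(camera, query): "pixel" ([column, row] in pixels: a listed point, or the origin of a listed thing).
The state is a dict: "time": time; "q": joint angles; "qd": joint speeds; "joint_efforts": joint torques, N m; "ee_pos": TCP position; "tcp_rot": TCP orientation; "wrist_force": force on the tool from outside, world axes, zero at the start; "torque": the same for the moment, N m; "opening": finger opening in m; "grasp_force": force on a finger pad.
Only numpy, scipy, OpenCV 4.12 (cv2) and the standard library are available. Lean on these libraries where they do the work, as an engineer would, in place of code of your own. Each camera call takes 0.05 s, during which the arm holds its last target. There are 200 camera calls.

## Task

The toothed day wheel on the label station's grey marker box is behind: flick the edge of the big lower wheel with a fingertip, click by click, counter-clockwise as seen from above, until the tooth with the raised fin rests at the fixed pointer at the back of the box, and do not click it past. Only push, gently; nothing is to be picked up: leave the small upper wheel as it is, disturb nothing else, and end clear of everything.

Things in the scene. Friction and masses are not known exactly. Their poses are not given: they have to be found in the camera images.
- day_marker: grey box screwed down to the table, 38 mm tall, with two toothed wheels on one upright axis above it. Origin on that axis at table height, z up, +x to the fixed pointer at its back, -x to its front (towards the robot within 0.35 rad), +y left. The box spans x -35 to 75, y -62 to 62 mm, so the big wheel overhangs its front by 20 mm. Pointer post: x 62 to 76, y -15 to 15 mm, up to 59 mm.
- wheel_axis (a point): point on the wheels' axis at half the thickness of the big wheel, 52 mm above the table. The big wheel is white, 44 to 60 mm above the table; its seven teeth are 9 mm wide and reach from radius 36 mm (root of the gaps) to 55 mm. At rest its front (-x of the box) has a gap, with a tooth 0.449 rad to either side of -x.
- pointer_tip (a point): tip of the fixed pointer bar (steel, 6 mm wide, top at 67 mm) on the post at the back of the box, 59 mm from the axis, 63 mm above the table
- fin_tooth (a point): end of the big wheel's marked tooth, 55 mm from the axis, 52 mm above the table. This tooth alone carries a raised fin, 19 mm long radially (34 to 53 mm from the axis), 5 mm wide, top at 69 mm
- day_wheel (a joint): angle of the big wheel, rad, counter-clockwise from above positive (front edge moves to the box's -y); 0 = fin at the pointer; starts two to four clicks before, negative. A spring detent rests it at multiples of 0.8976 (one click). Pushed just over half a click it snaps to the next rest by itself; let go earlier it springs back. Takes 2 to 6 N at a tooth. A stop bars angles below -4.05
- small_wheel (a joint): angle of the small upper wheel, rad: steel, five teeth, 30 mm radius, 63 to 77 mm above the table (its cap to 81 mm), on the same axis; turns independently with light friction; to be left alone
- small_tooth (a point): end of one tooth of the small upper wheel, 30 mm from the axis, 70 mm above the table
- ramekin_a: bystander: small round steel ramekin, 81 mm across, 42 mm tall, behind the day marker; origin at the centre of its underside
- tape_roll: bystander: flat roll of tape, 100 mm across, 25 mm tall, lying down, behind the day marker; origin at the centre of its underside
- spoon_b: bystander: steel tasting spoon, 201 x 42 x 14 mm, lying across, near the table front edge, before the day marker; origin at the centre of its underside
- marker: bystander: capped pen, 135 x 17 mm, lying down, near the table's front; origin at the centre of its underside
- garlic: bystander: garlic bulb, 54 mm, at the back; origin at the centre of its underside
- deli_b: bystander: round tub with a lid, 99 mm across, 84 mm tall, on the right; origin at the centre of its underside

How it is judged (in metres and radians):
At the end, for the whole second after the job is handed in: The big wheel rests in the click at which its fin tooth stands at the pointer (within 0.12 rad), at rest; no tooth of the small wheel has moved 12 mm or more (0.4 rad); each bystander is within 25 mm of its place (value of joint day_wheel between -0.12 and 0.12 rad and velocity of joint day_wheel between -0.2 and 0.2 rad/s and not (distance of small_tooth from where it was at the start of the episode above 0.012 m) and distance of each of ramekin_a, tape_roll, spoon_b, marker, garlic, deli_b from where it was at the start of the episode below 0.025 m); the robot touches nothing.
It fails at once if the big wheel is clicked past the pointer (value of joint day_wheel above 0.56 rad).
It fails at once if the small upper wheel is turned (distance of small_tooth from where it was at the start of the episode above 0.012 m).
It fails at once if the wheel is forced (over 25 N) (contact force between the fingers and day_wheel above 25 N).
It fails at once if a bystander is lifted, carried or pushed by more than 25 mm (distance of any of ramekin_a, tape_roll, spoon_b, marker, garlic, deli_b from where it was at the start of the episode above 0.025 m).
It also fails if it takes over 51 s, if anything falls off the work surface, if the arm or the gripper's body presses on something with over 40 N, if the wrist force passes 120 N, or if a joint passes its speed limit or range.

## Working session

There is one attempt and no reset: what is moved stays moved. The work goes in short steps, Python scripts to look and compute and a tool call to move; the robot and the scene stay as the last step left them, time stands still between calls to the robot, and variables do not carry over. Pictures are saved under pics/ and viewed, at most 10 in all, crops included, and the job is handed in when it is done.

Besides the shell and the picture viewer there is one more tool, called after "Request:" by a JSON object that holds its "method" and its "body". send_rows: Moves the arm, as the interface text tells. Its arguments: {"type":"object","properties":{"moves":{"type":"array"},"squeeze":{"type":"number"}},"required":["moves"]}

```bash
mkdir -p pics
cat > h.py <<'E'
import numpy as np, cv2
from workcell import bot
def ray(c,px):
    K=c["camera_matrix"];d=np.linalg.inv(K)@[px[0],px[1],1];R=np.array(c["R"]);return -R.T@c["t"],R.T@d
def atz(c,px,z):
    o,d=ray(c,px);return o+d*(z-o[2])/d[2]
def proj(c,X):
    p=c["camera_matrix"]@(c["R"]@np.array(X)+c["t"]);return p[:2]/p[2]
E
python3 - <<'E'
from h import *
Z=dict(wheel_axis=.052,pointer_tip=.063,fin_tooth=.052,small_tooth=.07,day_marker=0,ramekin_a=0,tape_roll=0,spoon_b=0,marker=0,garlic=0,deli_b=0)
for n in("top","scene"):
    c=bot.camera(n);cv2.imwrite(f"pics/{n}0.png",c["color"][:,:,::-1])
    for k,z in Z.items():
        for r in bot.landmark_of(n,k)[:2 if n=="top" else 1]: print(n,k,round(r["p"],2),np.round(r["pixel"]),np.round(atz(c,r["pixel"],z),3))
s=bot.get_obs();print(s["time"],s["ee_pos"],s["tcp_rot"])
E
```

```text
top wheel_axis 0.75 [176. 173.] [0.545 0.314 0.052]
top wheel_axis 0.43 [248. 252.] [ 0.409 -0.031  0.052]
top pointer_tip 0.79 [186. 160.] [0.598 0.303 0.063]
top fin_tooth 0.59 [218. 136.] [0.732 0.252 0.052]
top fin_tooth 0.58 [176. 191.] [0.49  0.281 0.052]
top small_tooth 0.66 [182. 169.] [0.563 0.298 0.07 ]
top day_marker 0.85 [180. 181.] [0.539 0.31  0.   ]
top ramekin_a 0.78 [227. 148.] [ 0.726  0.222 -0.   ]
top tape_roll 0.94 [192. 135.] [0.715 0.361 0.   ]
top spoon_b 0.64 [170. 218.] [0.405 0.273 0.   ]
top marker 0.5 [248. 248.] [ 0.428 -0.018  0.   ]
top garlic 0.42 [216. 134.] [0.755 0.282 0.   ]
top deli_b 0.91 [357. 299.] [ 0.436 -0.415  0.   ]
top deli_b 0.17 [220. 138.] [0.751 0.262 0.   ]
scene wheel_axis 0.79 [189. 310.] [0.541 0.304 0.052]
scene pointer_tip 0.86 [173. 294.] [0.588 0.306 0.063]
scene fin_tooth 0.86 [217. 315.] [0.488 0.277 0.052]
scene small_tooth 0.67 [183. 294.] [0.568 0.295 0.07 ]
scene day_marker 0.63 [195. 325.] [0.536 0.301 0.   ]
scene ramekin_a 0.65 [173. 259.] [0.728 0.213 0.   ]
scene tape_roll 0.59 [127. 296.] [0.711 0.352 0.   ]
scene spoon_b 0.71 [253. 355.] [0.398 0.272 0.   ]
scene marker 0.66 [330. 267.] [ 0.418 -0.018  0.   ]
scene garlic 0.83 [142. 265.] [0.767 0.275 0.   ]
scene deli_b 0.7 [400. 194.] [ 0.431 -0.406  0.   ]
1.2 [ 0.16505869 -0.52463945  0.23130207] [-1.79999713e+02 -3.84448663e-04  1.74650928e+01]
```

View pics/top0.png

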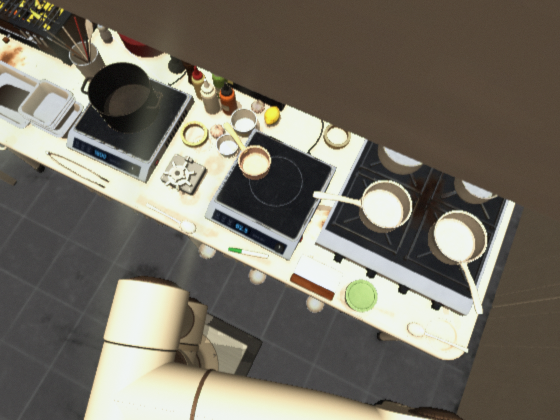

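View pics/scene0.png

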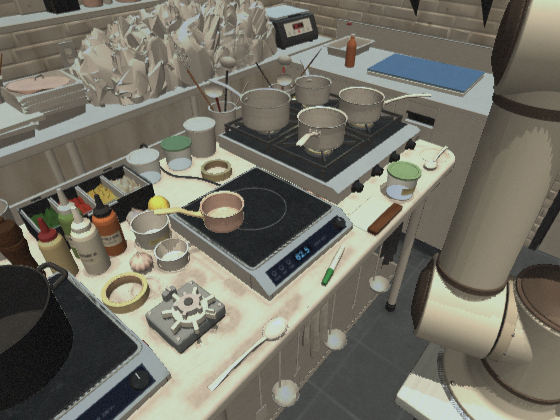

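Run:
```python
import cv2,numpy as np
a=cv2.imread("pics/top0.png")[145:205,145:215];b=cv2.imread("pics/scene0.png")[270:360,140:240]
f=lambda x:cv2.resize(x,(400,int(400*x.shape[0]/x.shape[1])),interpolation=cv2.INTER_CUBIC)
a,b=f(a),f(b);h=max(len(a),len(b))
p=lambda x:np.vstack([x,np.zeros((h-len(x),400,3),np.uint8)])
cv2.imwrite("pics/crop.png",np.hstack([p(a),p(b)]))
```

```text
(no output)
```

View pics/crop.png

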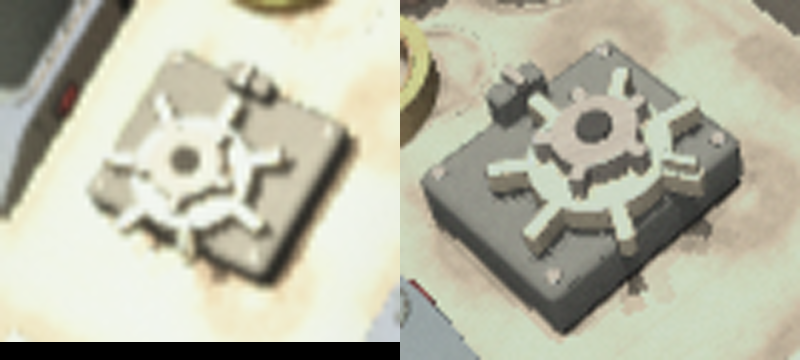

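Request:
{"method": "send_rows", "body": {"moves": [0.26,0.85,0,0,0,0.21,1,0.26,0.85,0,0,0,0.21,1,0.26,0.85,0,0,0,0.21,1,0.26,0.85,0,0,0,0.21,1,0.26,0.85,0,0,0,0.21,1,0.26,0.85,0,0,0,0.21,1,0.26,0.85,0,0,0,0.21,1,0.26,0.85,0,0,0,0.21,1]}}

```text
time: 2.2
ee_pos: [0.2173, -0.3536, 0.2313]
tcp_rot: [180.0, -0.0, 32.0]
wrist_force: [0.4, -0.0, 0.3]
opening: -0.0002
grasp_force: 0.0
```

Request:
{"method": "send_rows", "body": {"moves": [0.26,0.85,0,0,0,0.21,1,0.26,0.85,0,0,0,0.21,1,0.26,0.85,0,0,0,0.21,1,0.26,0.85,0,0,0,0.21,1,0.26,0.85,0,0,0,0.21,1,0.26,0.85,0,0,0,0.21,1,0.26,0.85,0,0,0,0.21,1,0.26,0.85,0,0,0,0.21,1]}}

```text
time: 3.2
ee_pos: [0.2691, -0.1837, 0.2313]
tcp_rot: [180.0, -0.0, 46.4]
wrist_force: [-0.2, 0.5, -0.4]
opening: 0.0001
grasp_force: 0.0
```

Request:
{"method": "send_rows", "body": {"moves": [0.26,0.85,0,0,0,0.21,1,0.26,0.85,0,0,0,0.21,1,0.26,0.85,0,0,0,0.21,1,0.26,0.85,0,0,0,0.21,1,0.26,0.85,0,0,0,0.21,1,0.26,0.85,0,0,0,0.21,1,0.26,0.85,0,0,0,0.21,1,0.26,0.85,0,0,0,0.21,1]}}

```text
time: 4.2
ee_pos: [0.321, -0.0137, 0.2314]
tcp_rot: [180.0, -0.0, 60.9]
wrist_force: [-0.1, 0.1, -0.6]
opening: -0.0003
grasp_force: 0.0
```

Request:
{"method": "send_rows", "body": {"moves": [0.26,0.85,0,0,0,0.21,1,0.26,0.85,0,0,0,0.21,1,0.26,0.85,0,0,0,0.21,1,0.26,0.85,0,0,0,0.21,1,0.26,0.85,0,0,0,0.21,1,0.26,0.85,0,0,0,0.21,1,0.26,0.85,0,0,0,0.21,1,0.26,0.85,0,0,0,0.21,1]}}

```text
time: 5.2
ee_pos: [0.3729, 0.1563, 0.2314]
tcp_rot: [180.0, -0.0, 75.3]
wrist_force: [1.0, -0.6, -0.8]
opening: -0.0001
grasp_force: 0.0
```

Request:
{"method": "send_rows", "body": {"moves": [0.26,0.85,0,0,0,0.21,1,0.26,0.85,0,0,0,0.21,1,0.26,0.85,0,0,0,0.21,1,0.26,0.85,0,0,0,0.21,1,0.26,0.85,0,0,0,0.21,1,0.26,0.85,0,0,0,0.21,1,0.26,0.85,0,0,0,0.21,1,0.26,0.85,0,0,0,0.21,1]}}

```text
time: 6.2
ee_pos: [0.4251, 0.3265, 0.2312]
tcp_rot: [-180.0, 0.0, 89.8]
wrist_force: [0.2, 0.1, -0.1]
opening: -0.0
grasp_force: 0.0
```

```bash
cat >> h.py <<'E'
def wray(c,px):
    K=c["camera_matrix"];u=np.array([(px[0]-K[0,2])/K[0,0],(px[1]-K[1,2])/K[1,1]]);th=np.hypot(*u)
    d=np.r_[u/th*np.sin(th),np.cos(th)];R=np.array(c["R"]);return -R.T@c["t"],R.T@d
def watz(c,px,z):
    o,d=wray(c,px);return o+d*(z-o[2])/d[2]
E
python3 - <<'E'
from h import *
s=bot.get_obs();print(s["time"],s["ee_pos"],s["tcp_rot"],s["opening"],s["q"])
c=bot.camera("wrist");cv2.imwrite("pics/w1.png",c["color"][:,:,::-1])
for k,z in dict(wheel_axis=.052,pointer_tip=.063,fin_tooth=.052,small_tooth=.07,day_marker=0,spoon_b=0).items():
    for r in bot.landmark_of("wrist",k)[:2]: print(k,round(r["p"],2),np.round(r["pixel"]),np.round(watz(c,r["pixel"],z),4))
E
```

```text
6.2 [0.42508263 0.32652073 0.23119377] [-1.79994994e+02  4.31517037e-03  8.97596379e+01] -4.817253749617993e-05 [ 3.75293010e+01  3.05021155e+00  8.02900898e+00  9.49853972e+01
 -3.45223033e-04  1.27769663e+02]
wheel_axis 0.83 [385. 210.] [0.5401 0.3052 0.052 ]
pointer_tip 0.84 [438. 216.] [0.6002 0.3007 0.063 ]
pointer_tip 0.18 [506. 217.] [0.701 0.299 0.063]
fin_tooth 0.67 [338. 233.] [0.4901 0.28   0.052 ]
small_tooth 0.91 [416. 225.] [0.5707 0.2932 0.07  ]
day_marker 0.68 [372. 199.] [0.5412 0.304  0.    ]
spoon_b 0.64 [260. 223.] [0.4044 0.2737 0.    ]
```

View pics/w1.png

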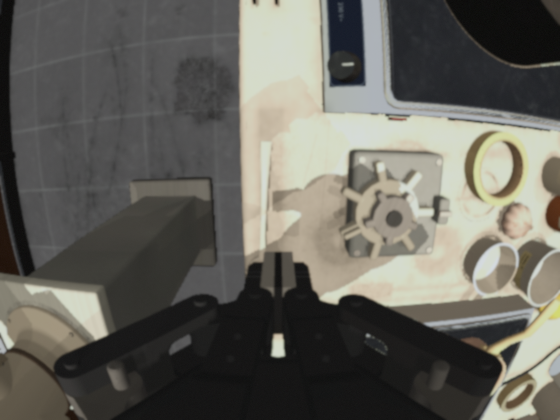

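Request:
{"method": "send_rows", "body": {"moves": [0.2,0.145,-0.9,0,0,0,1,0.2,0.145,-0.9,0,0,0,1,0.2,0.145,-0.9,0,0,0,1,0.2,0.145,-0.9,0,0,0,1,0.2,0.145,-0.9,0,0,0,1,0.2,0.145,-0.9,0,0,0,1,0.2,0.145,-0.9,0,0,0,1,0.2,0.145,-0.9,0,0,0,1]}}

```text
time: 7.55
ee_pos: [0.4652, 0.3539, 0.051]
tcp_rot: [180.0, -0.0, 89.6]
wrist_force: [0.4, 0.5, -0.3]
opening: -0.0001
grasp_force: 0.0
```

Request:
{"method": "send_rows", "body": {"moves": [0.2,0,-0.05,0,0,0,1,0.2,0,-0.05,0,0,0,1,0.2,0,0,0,0,0,1,0.2,0,0,0,0,0,1,0.06,0,0,0,0,0,1,0,0,0,0,0,0,1]}}

```text
time: 8.3
ee_pos: [0.4867, 0.3543, 0.0489]
tcp_rot: [180.0, -0.0, 89.6]
wrist_force: [0.1, -0.0, 0.5]
opening: 0.0002
grasp_force: 0.0
```

Run:
```python
from h import *
c=bot.camera("wrist");d=bot.camera("scene")
a=cv2.resize(c["color"][100:400,220:520],(400,400));b=cv2.resize(d["color"][260:360,130:230],(400,400),interpolation=cv2.INTER_CUBIC)
cv2.imwrite("pics/w2.png",np.hstack([a,b])[:,:,::-1])
```

```text
(no output)
```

View pics/w2.png

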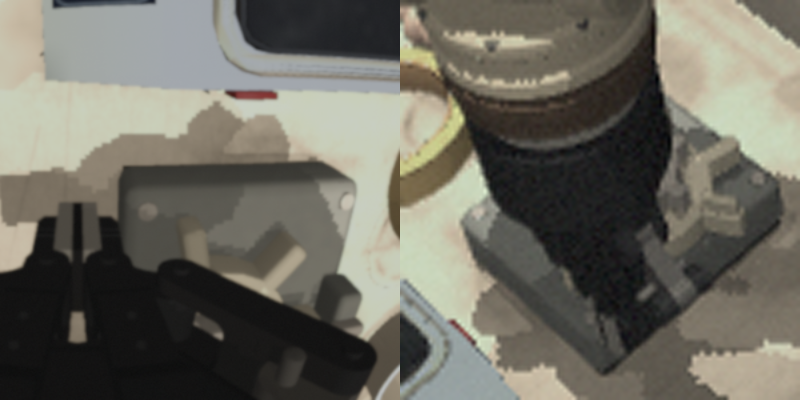

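Request:
{"method": "send_rows", "body": {"moves": [0,-0.12,0,0,0,0,1,0,-0.12,0,0,0,0,1,0,-0.12,0,0,0,0,1,0,-0.12,0,0,0,0,1,0,-0.12,0,0,0,0,1]}}

```text
time: 9.02
ee_pos: [0.4864, 0.3394, 0.0489]
tcp_rot: [-180.0, -0.0, 89.7]
wrist_force: [-2.6, 3.3, -0.2]
opening: -0.0003
grasp_force: 2.4
```

Request:
{"method": "send_rows", "body": {"moves": [0,-0.12,0,0,0,0,1,0,-0.12,0,0,0,0,1,0,-0.12,0,0,0,0,1]}}

```text
time: 9.4
ee_pos: [0.4859, 0.3309, 0.0487]
tcp_rot: [-179.9, -0.1, 89.7]
wrist_force: [-2.8, 4.6, -0.8]
opening: -0.0001
grasp_force: 2.0
```

Request:
{"method": "send_rows", "body": {"moves": [0,-0.12,0,0,0,0,1,0,-0.12,0,0,0,0,1]}}

```text
time: 9.65
ee_pos: [0.4865, 0.3242, 0.0487]
tcp_rot: [-180.0, 0.0, 89.7]
wrist_force: [-1.7, 1.6, -0.2]
opening: 0.0001
grasp_force: 1.0
```

Request:
{"method": "send_rows", "body": {"moves": [0,-0.12,0,0,0,0,1,0,-0.12,0,0,0,0,1]}}

```text
time: 9.9
ee_pos: [0.4868, 0.3179, 0.0489]
tcp_rot: [180.0, 0.0, 89.6]
wrist_force: [-0.2, 0.4, -0.5]
opening: -0.0
grasp_force: 0.3
```

Request:
{"method": "send_rows", "body": {"moves": [0,0,0,0,0,0,1,0,0,0,0,0,0,1]}}

```text
time: 10.15
ee_pos: [0.4867, 0.3182, 0.0488]
tcp_rot: [180.0, 0.0, 89.6]
wrist_force: [-0.6, -0.4, 0.0]
opening: -0.0001
grasp_force: 0.0
```

Request:
{"method": "send_rows", "body": {"moves": [-0.4,0,0,0,0,0,1,-0.5,0,0,0,0,0,1,-0.5,0.1,0,0,0,0,1,-0.5,0.5,0,0,0,0,1,0,0.5,0,0,0,0,1,0,0.4,0,0,0,0,1]}}

```text
time: 10.9
ee_pos: [0.4391, 0.3572, 0.0489]
tcp_rot: [180.0, -0.0, 89.7]
wrist_force: [0.7, -0.3, -0.8]
opening: -0.0003
grasp_force: 0.0
```

```bash
cat > look.py <<'E'
from h import *;import sys
for n in("wrist","scene"):
    c=bot.camera(n);f=watz if n=="wrist" else atz
    for k,z in dict(fin_tooth=.052,small_tooth=.07,wheel_axis=.052).items():
        for r in bot.landmark_of(n,k)[:2]:
            X=f(c,r["pixel"],z);v=X[:2]-[.5405,.305]
            print(n,k,round(r["p"],2),np.round(X,3),"box angle",round(np.degrees(np.arctan2(v[1],v[0]))+2))
    if n=="wrist": a=cv2.resize(c["color"][100:400,220:520],(400,400))
    else: b=cv2.resize(c["color"][260:360,130:230],(400,400),interpolation=cv2.INTER_CUBIC)
cv2.imwrite(f"pics/{sys.argv[1]}.png",np.hstack([a,b])[:,:,::-1])
s=bot.get_obs();print(s["time"],s["ee_pos"])
E
python3 look.py w3
```

```text
wrist small_tooth 0.17 [0.526 0.319 0.07 ] box angle 138
wrist wheel_axis 0.75 [0.539 0.304 0.052] box angle -132
11.3 [0.43921405 0.35552004 0.04869451]
```

View pics/w3.png

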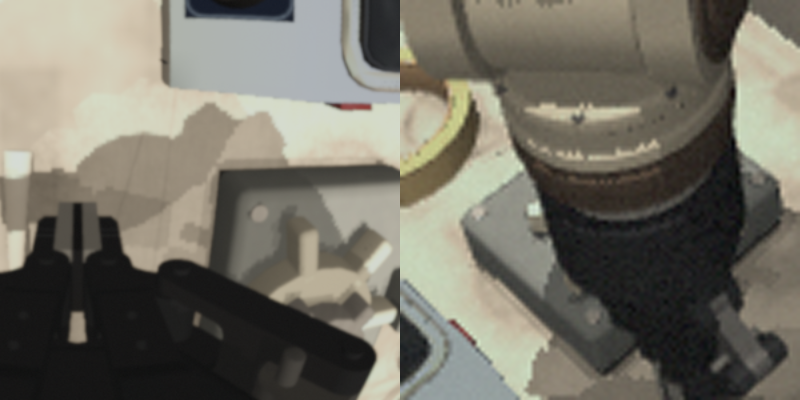

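Request:
{"method": "send_rows", "body": {"moves": [0,0,0.9,0,0,0,1,0,0,0.9,0,0,0,1,0,0,0.9,0,0,0,1,0,0,0.9,0,0,0,1,0,0,0.9,0,0,0,1,0,0,0.9,0,0,0,1,0,0,0,0,0,0,1]}}

```text
time: 12.18
ee_pos: [0.4398, 0.3561, 0.1854]
tcp_rot: [179.9, -0.1, 89.6]
wrist_force: [0.2, -0.2, -0.9]
opening: -0.0004
grasp_force: 0.0
```

```bash
python3 look.py w4
```

```text
wrist fin_tooth 0.64 [0.529 0.251 0.052] box angle -100
wrist small_tooth 0.57 [0.572 0.291 0.07 ] box angle -22
wrist wheel_axis 0.78 [0.54  0.305 0.052] box angle -151
scene fin_tooth 0.96 [0.527 0.248 0.052] box angle -101
scene small_tooth 0.48 [0.561 0.293 0.07 ] box angle -29
scene wheel_axis 0.96 [0.537 0.3   0.052] box angle -120
12.575 [0.43884298 0.35569399 0.18307701]
```

View pics/w4.png

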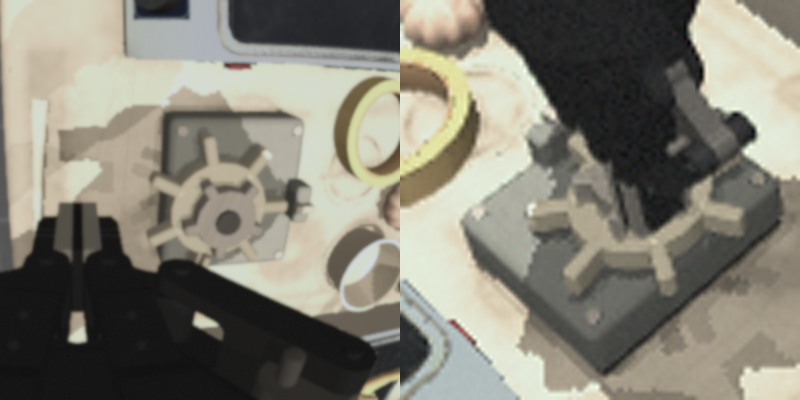

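One click is done: the fin is now at about -101° of the box, two clicks short. I'll repeat the same stroke.

Request:
{"method": "send_rows", "body": {"moves": [0,0,-0.9,0,0,0,1,0,0,-0.9,0,0,0,1,0,0,-0.9,0,0,0,1,0,0,-0.9,0,0,0,1,0,0,-0.9,0,0,0,1,0,0,-0.9,0,0,0,1,0,0,0,0,0,0,1]}}

```text
time: 13.45
ee_pos: [0.438, 0.355, 0.0469]
tcp_rot: [-179.8, 0.1, 89.7]
wrist_force: [-0.2, -1.2, 0.5]
opening: 0.0001
grasp_force: 0.0
```

Request:
{"method": "send_rows", "body": {"moves": [0.5,0,0,0,0,0,1,0.5,0,0,0,0,0,1,0.5,0,0,0,0,0,1,0.3,0,0,0,0,0,1,0.1,0,0,0,0,0,1,0,0,0,0,0,0,1]}}

```text
time: 14.2
ee_pos: [0.4866, 0.3558, 0.0487]
tcp_rot: [-180.0, 0.0, 89.6]
wrist_force: [-0.3, 0.2, -0.9]
opening: -0.0001
grasp_force: 0.0
```

Request:
{"method": "send_rows", "body": {"moves": [0,-0.12,0,0,0,0,1,0,-0.12,0,0,0,0,1,0,-0.12,0,0,0,0,1,0,-0.12,0,0,0,0,1,0,-0.12,0,0,0,0,1]}}

```text
time: 14.82
ee_pos: [0.4866, 0.3406, 0.0488]
tcp_rot: [180.0, -0.0, 89.7]
wrist_force: [0.1, 0.5, -0.2]
opening: -0.0002
grasp_force: 0.2
```

Request:
{"method": "send_rows", "body": {"moves": [0,-0.12,0,0,0,0,1,0,-0.12,0,0,0,0,1,0,-0.12,0,0,0,0,1,0,-0.12,0,0,0,0,1,0,-0.12,0,0,0,0,1]}}

```text
time: 15.45
ee_pos: [0.4863, 0.3258, 0.0487]
tcp_rot: [-180.0, -0.0, 89.7]
wrist_force: [-2.3, 2.8, -0.9]
opening: 0.0001
grasp_force: 1.2
```

Request:
{"method": "send_rows", "body": {"moves": [0,-0.12,0,0,0,0,1,0,-0.12,0,0,0,0,1,0,-0.08,0,0,0,0,1,0,0,0,0,0,0,1]}}

```text
time: 15.95
ee_pos: [0.4868, 0.3175, 0.0488]
tcp_rot: [180.0, 0.0, 89.6]
wrist_force: [1.0, -0.4, -0.0]
opening: 0.0002
grasp_force: 0.0
```

Request:
{"method": "send_rows", "body": {"moves": [-0.4,0,0,0,0,0,1,-0.5,0,0,0,0,0,1,-0.5,0.1,0,0,0,0,1,-0.5,0.5,0,0,0,0,1,0,0.5,0,0,0,0,1,0,0.4,0,0,0,0,1]}}

```text
time: 16.7
ee_pos: [0.4391, 0.3567, 0.0489]
tcp_rot: [180.0, -0.0, 89.7]
wrist_force: [0.1, -1.2, 0.3]
opening: 0.0001
grasp_force: 0.0
```

Request:
{"method": "send_rows", "body": {"moves": [0,0,0.9,0,0,0,1,0,0,0.9,0,0,0,1,0,0,0.9,0,0,0,1,0,0,0.9,0,0,0,1,0,0,0.9,0,0,0,1,0,0,0.9,0,0,0,1,0,0,0,0,0,0,1]}}

```text
time: 17.58
ee_pos: [0.44, 0.3563, 0.1852]
tcp_rot: [179.9, -0.1, 89.7]
wrist_force: [0.4, 0.7, -0.2]
opening: -0.0003
grasp_force: 0.0
```

```bash
python3 look.py w5
```

```text
wrist fin_tooth 0.91 [0.576 0.261 0.052] box angle -49
wrist fin_tooth 0.23 [0.678 0.251 0.052] box angle -20
wrist small_tooth 0.67 [0.574 0.29  0.07 ] box angle -22
wrist wheel_axis 0.63 [0.544 0.304 0.052] box angle -7
scene small_tooth 0.49 [0.563 0.297 0.07 ] box angle -17
scene wheel_axis 0.73 [ 0.402 -0.327  0.052] box angle -100
scene wheel_axis 0.65 [0.544 0.299 0.052] box angle -55
17.975 [0.4388689  0.3552145  0.18311428]
```

View pics/w5.png

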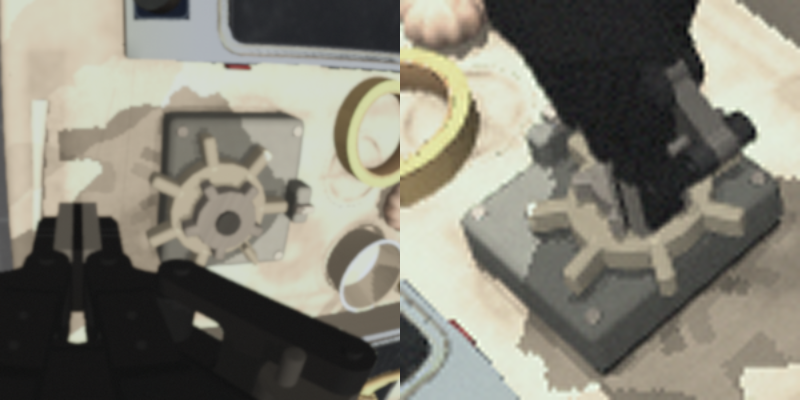

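The fin is at -49°, so one click is left; the small wheel hasn't moved. Same stroke again.

Request:
{"method": "send_rows", "body": {"moves": [0,0,-0.9,0,0,0,1,0,0,-0.9,0,0,0,1,0,0,-0.9,0,0,0,1,0,0,-0.9,0,0,0,1,0,0,-0.9,0,0,0,1,0,0,-0.9,0,0,0,1,0,0,0,0,0,0,1]}}

```text
time: 18.85
ee_pos: [0.4381, 0.3545, 0.047]
tcp_rot: [-179.8, 0.1, 89.7]
wrist_force: [0.5, -0.5, 0.2]
opening: 0.0
grasp_force: 0.0
```

Request:
{"method": "send_rows", "body": {"moves": [0.5,0,0,0,0,0,1,0.5,0,0,0,0,0,1,0.5,0,0,0,0,0,1,0.3,0,0,0,0,0,1,0.1,0,0,0,0,0,1,0,0,0,0,0,0,1]}}

```text
time: 19.6
ee_pos: [0.4865, 0.3553, 0.0487]
tcp_rot: [-180.0, 0.0, 89.6]
wrist_force: [0.6, 0.3, -0.6]
opening: 0.0
grasp_force: 0.0
```

Request:
{"method": "send_rows", "body": {"moves": [0,-0.12,0,0,0,0,1,0,-0.12,0,0,0,0,1,0,-0.12,0,0,0,0,1,0,-0.12,0,0,0,0,1,0,-0.12,0,0,0,0,1]}}

```text
time: 20.23
ee_pos: [0.4865, 0.3402, 0.0488]
tcp_rot: [180.0, -0.0, 89.7]
wrist_force: [-2.0, 1.6, -0.3]
opening: -0.0001
grasp_force: 1.1
```

Request:
{"method": "send_rows", "body": {"moves": [0,-0.12,0,0,0,0,1,0,-0.12,0,0,0,0,1,0,-0.12,0,0,0,0,1,0,-0.12,0,0,0,0,1,0,-0.12,0,0,0,0,1]}}

```text
time: 20.85
ee_pos: [0.4864, 0.3253, 0.0487]
tcp_rot: [-180.0, -0.0, 89.7]
wrist_force: [-1.1, 1.8, 0.2]
opening: -0.0002
grasp_force: 1.1
```

Request:
{"method": "send_rows", "body": {"moves": [0,-0.12,0,0,0,0,1,0,-0.12,0,0,0,0,1,0,-0.08,0,0,0,0,1,0,0,0,0,0,0,1]}}

```text
time: 21.35
ee_pos: [0.4867, 0.317, 0.0489]
tcp_rot: [180.0, 0.0, 89.6]
wrist_force: [0.1, 0.3, 1.2]
opening: 0.0
grasp_force: 0.0
```

Request:
{"method": "send_rows", "body": {"moves": [-0.4,0,0,0,0,0,1,-0.5,0,0,0,0,0,1,-0.5,0.1,0,0,0,0,1,-0.5,0.5,0,0,0,0,1,0,0.5,0,0,0,0,1,0,0.4,0,0,0,0,1]}}

```text
time: 22.1
ee_pos: [0.4391, 0.3562, 0.0489]
tcp_rot: [180.0, -0.0, 89.7]
wrist_force: [0.1, -0.1, -0.1]
opening: -0.0001
grasp_force: 0.0
```

Request:
{"method": "send_rows", "body": {"moves": [0,0,0.9,0,0,0,1,0,0,0.9,0,0,0,1,0,0,0.9,0,0,0,1,0,0,0.9,0,0,0,1,0,0,0.9,0,0,0,1,0,0,0.9,0,0,0,1,0,0,0,0,0,0,1]}}

```text
time: 22.98
ee_pos: [0.44, 0.3558, 0.1852]
tcp_rot: [179.9, -0.1, 89.7]
wrist_force: [0.7, -0.6, 0.5]
opening: 0.0001
grasp_force: 0.0
```

```bash
python3 look.py w6
```

```text
wrist fin_tooth 0.94 [0.594 0.306 0.052] box angle 3
wrist small_tooth 0.68 [0.573 0.293 0.07 ] box angle -18
wrist wheel_axis 0.6 [0.541 0.304 0.052] box angle -87
scene fin_tooth 0.81 [0.59  0.304 0.052] box angle 1
scene small_tooth 0.57 [0.573 0.293 0.07 ] box angle -18
scene wheel_axis 0.95 [0.536 0.301 0.052] box angle -132
scene wheel_axis 0.73 [0.599 0.297 0.052] box angle -6
23.375 [0.43887463 0.35467643 0.18308785]
```

View pics/w6.png

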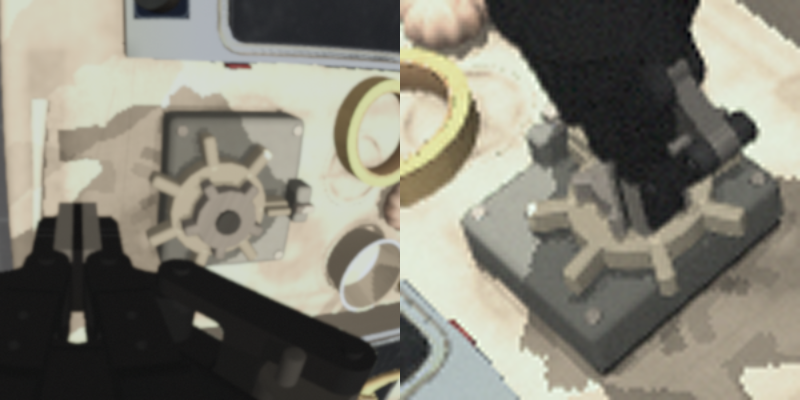

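The fin is at the pointer (seen at about (275,205) in the left crop), the small wheel is unchanged, and the arm is clear. I'm handing it in.

```bash
python3 -c "
from workcell import bot
print(bot.job_done())"
```

```text
the job is handed in; nothing more can be done
None
```

I clicked the big wheel three times counter-clockwise, and the last pictures show its fin at the pointer (within about 3° by camera), the small wheel unmoved and the arm clear; I handed the job in at about 23 s, but no verdict came back.

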